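Seasonings back into their fitted stands

ROBOT

A 6-joint arm with a two-finger parallel gripper is mounted at the origin on the work surface; the furniture and walls round the work are solid. World frame = base frame: x ahead of the robot, y to its left, z up, the work surface at z = 0. Lengths are in m, angles in rad, forces in N, time in s.
With the tool pointing down it reaches from about 0.35 to 0.975 m from the base axis. Payload 4.9 kg.
Tool frame: the origin (TCP) lies at the very end of the fingers, on their centre line; the grasp point (between the pads) lies 19 mm behind it; z points along the fingers, y is the line along which they close (so a half turn about z gives the same grasp; the last joint's range is limited). The gripper opens to 85 mm and grips with 20 to 120 N. Pads are 22 mm wide; open, the fingers measure 114 mm over their backs; the gripper's body (76 mm by 85 mm) begins 54 mm behind the grasp point. The pads swing forward as they close: fully open they stand 13 mm farther back than shut.
Start: joints at [1.068, 0.053, 1.613, -0, 1.476, -0.119], TCP at [0.234, 0.58, 0.231] pointing down, gripper open.
Joint ranges: [-3.01, 3.01], [-1.01, 2.22], [0.06, 2.58], [-1.02, 4.17], [0.09, 2.62], [-3.14, 3.14]. Speed limits (rad/s): [2.57, 2.57, 3.14, 3.14, 3.14, 3.14].

INTERFACE

Orientations are given as a rotation vector (axis times angle).
In Python, from station import get_obs, optics, ctrl gives the robot as it stands.
- The arm moves only by the shell command python3 -m pendant 'ROWS' [FORCE]. ROWS is JSON, a list of rows, each a list of 3 entries, a list of its own where there are three numbers: the shift along the tool's x, y, z in mm, then the turn, a rotation vector about the tool's x, y, z in rad, then the opening, from 0 (shut) to 1 (fully open). A call has 1 to 12 rows; each row shifts and turns the commanded pose from where the row before left it, along the tool's axes as they then stand; what a row does not reach is not made up. A row lasts 1/12 s, in which the tool goes at most 41.7 mm and 7.16 degrees, less where a joint would pass 70% of its speed; a pose out of reach is approached as far as the arm can. A call is refused whole if a number of a shift passes 41.7 or a number of a turn 0.125, either way. A call with a gripper value outside its range is refused whole. The fingers move at their own pace and stop on an object; FORCE is the grip in N (left out, the last holds). Time passes only in rows, so rows that do not move let the fingers close. It gives the time, the measured TCP pose, the force, the opening and the grip force at its end, in the units of the state.
- get_obs(): the state, without advancing time (a new reading comes with each control period).
- optics.get_image(name): name is "side" or "top" or "wrist"; returns the picture (420x560x3 uint8, red, green, blue); there is no depth.
- optics.camera_model(name): a dict with "fx", "fy", "cx", "cy" (pixels), "cam_to_world" (4x4, takes a point from camera to world coordinates). Camera axes: x right, y up, looking along -z (the intrinsics and any distortion apply to the point x, -y, -z); pixel columns grow to the right and rows downward; lengths in m; the calibration is good to about 2 mm. The wrist camera is an equidistant fisheye: a pixel r from the principal point sees the ray r / f radians off the axis. A picture is of the moment at which its call begins: read the wrist's pose just before it. camera_model takes no time and is no camera call; for the wrist camera it gives the pose at the moment of the call.
- ctrl.finish_job(): hands the job in; it is judged then, once.
The state is a dict: "t": time; "q": joint angles; "dq": joint speeds; "effort": joint torques, N m; "tool_pos": TCP position; "tool_rot": TCP orientation; "contact_force": force on the tool from outside, world axes, zero at the start; "wrist_torque": the same for the moment, N m; "opening": finger opening in m; "grip_force": force on a finger pad.
Only numpy, scipy, OpenCV 4.12 (cv2) and the standard library are available. Lean on these libraries where they do the work, as an engineer would, in place of code of your own. Each camera call takes 0.05 s, during which the arm holds its last target. There are 200 camera calls.

TASK

Put the pepper mill, the salt shaker, the small green glass bottle and the lemon away, each in the wooden stand whose recess is cut for it: the lemon in the rectangular one, lying along its length, and the other three in the round ones, the widest recess for the mill, the middle one for the shaker, the narrowest for the bottle. Each must sit down on the floor of its recess, the mill, shaker and bottle upright. Do not shift the little dark pot or the copper-lidded jar that stand nearby.

Things in the scene. Friction and masses are not known exactly. Their poses are not given: they have to be found in the camera images.
- pepper_mill: Dark brown wooden pepper mill, standing, 160 mm high: a body 58 mm across at the foot that narrows to 48 mm at 114 mm height, above it a rounded head about 50 mm across (widest at 130 mm height) and a steel knob 12 mm across from 148 to 160 mm. One rigid piece, about 0.18 kg. Origin: centre of its underside; z up its axis. Belongs in stand_large.
- salt_shaker: Clear salt shaker with a grey domed cap, standing, 90 mm high: 39 mm across at the foot, widest (44 mm) at 30 mm height, 37 mm across at 55 mm height and about 33 mm at the cap. About 0.1 kg. Origin: centre of its underside; z up its axis. Belongs in stand_medium.
- bottle: Small dark green glass bottle without a cap, standing, 92 mm high: 36 mm across up to 30 mm height, then narrowing; to the fingers it feels like a cone that tapers evenly from 36 mm at 30 mm height to 19 mm at 90 mm height. About 0.11 kg. Origin: centre of its underside; z up its axis. Belongs in stand_small.
- lemon_center (a point): Centre of the yellow lemon, which lies on its side: 71 mm long, 53 mm wide, 51 mm high, about 0.085 kg; its centre is 25.5 mm above what it lies on. x runs along its length, y across it, z up. Belongs in stand_oblong.
- stand_small: Pale wooden stand fixed on the worktop: a low round dish of outer diameter 68 mm and height 16 mm, with one plain round recess 50 mm across and 10 mm deep (rim 9 mm wide, floor of the recess 6 mm above the worktop). The narrowest of the three round recesses: for the bottle (7 mm to spare all round). Origin: centre of the stand's underside, on the worktop; z up.
- stand_medium: Pale wooden stand fixed on the worktop: a low round dish of outer diameter 78 mm and height 16 mm, with one round recess 60 mm across and 10 mm deep (rim 9 mm wide, floor of the recess 6 mm above the worktop). The middle one of the three round recesses: for the salt shaker (8 mm to spare round its widest part, 10 mm round its foot). Origin: centre of the stand's underside, on the worktop; z up.
- stand_large: Pale wooden stand fixed on the worktop: a low round dish of outer diameter 94 mm and height 16 mm, with one plain round recess 76 mm across and 10 mm deep (rim 9 mm wide, floor of the recess 6 mm above the worktop). The widest of the three round recesses: for the pepper mill (9 mm to spare all round). Origin: centre of the stand's underside, on the worktop; z up.
- stand_oblong: Low pale wooden tray fixed on the worktop, 108 x 88 mm, 12 mm high, with a rectangular recess 90 x 70 mm, 8 mm deep (floor 4 mm above the worktop), for the lemon, along its length. Only 8 mm is free beside the lemon, too narrow for most fingers: grip the lemon so that the fingertips stay above the rim. Origin: centre of the underside, on the worktop; x along its length, y across, z up.
- pinch_pot: Bystander: small dark open pot with a steel rim, 50 mm across, 29 mm high, loose on the worktop; must not be shifted. Origin: centre of its underside.
- copper_jar: Bystander: clear round jar with a flat copper-coloured lid, 62 mm across, 60 mm high, loose on the worktop; must not be shifted. Origin: centre of its underside.

How it is judged:
By the outcome, as a careful person would: the job done as asked, in the order asked, and still so for the second after the job is handed in, with the robot touching nothing.
It also fails if it takes over 120 s, if anything falls off the work surface, if the arm or the gripper's body presses on something with over 40 N, if the wrist force passes 120 N, or if a joint passes its speed limit or range.

## Working session

There is one attempt and no reset: what is moved stays moved. The work goes in short steps, Python scripts to look and compute and a shell command to move; the robot and the scene stay as the last step left them, time stands still between calls to the robot, and variables do not carry over. Pictures are saved under pics/ and viewed, at most 18 in all, crops included, and the job is handed in when it is done.

```bash
ls; mkdir -p pics
python3 - <<'E'
from station import get_obs, optics
import cv2, numpy as np
o=get_obs();print(o)
for n in ["top","side","wrist"]:
    m=optics.camera_model(n);print(n,{k:(np.round(v,4).tolist() if k=="cam_to_world" else v) for k,v in m.items()})
    cv2.imwrite(f"pics/{n}0.png",optics.get_image(n)[...,::-1])
E
```

```text
pics
{'t': 0.0, 'q': array([ 1.06798243e+00,  5.33619155e-02,  1.61428692e+00, -1.51537974e-05,
        1.47599998e+00, -1.19033651e-01]), 'dq': array([-0.00111131, -0.00073623, -0.00253905,  0.00042296, -0.00149345,
       -0.00018829]), 'effort': array([-9.18812248e-05, -3.93663812e+01, -3.70175922e+01, -1.09520799e-04,
        6.87463616e-03, -3.19847445e-06]), 'tool_pos': array([0.23373964, 0.57897798, 0.23006411]), 'tool_rot': array([-5.99028039e-01, -3.08332587e+00,  3.08159451e-03]), 'contact_force': array([ 0.72420261, -0.38340804,  0.86886688]), 'wrist_torque': array([ 0.02554233,  0.01247525, -0.0462612 ]), 'grip_force': 0.0, 'opening': 0.0854300043006564}
top {'fx': 389.46618866093894, 'fy': 389.46618866093894, 'cx': 278.1498114139891, 'cy': 213.88590141730873, 'cam_to_world': [[-0.0243, 0.9753, -0.2196, 0.1628], [-0.9997, -0.0228, 0.0095, 0.0107], [0.0042, 0.2198, 0.9755, 1.2466], [0.0, 0.0, 0.0, 1.0]]}
side {'fx': 504.3685273838228, 'fy': 504.3685273838228, 'cx': 275.76257087553773, 'cy': 202.97429788011306, 'cam_to_world': [[-0.4138, -0.436, 0.7992, 1.3866], [0.9103, -0.2047, 0.3597, 0.4186], [0.0068, 0.8764, 0.4816, 0.6446], [0.0, 0.0, 0.0, 1.0]]}
wrist {'fx': 325.19226210127806, 'fy': 325.19226210127806, 'cx': 276.3312569066528, 'cy': 208.92991118717205, 'cam_to_world': [[0.3736, -0.8859, -0.2749, 0.1633], [0.9276, 0.3566, 0.1113, 0.6074], [-0.0006, -0.2966, 0.955, 0.3721], [0.0, 0.0, 0.0, 1.0]]}
```

View pics/top0.png

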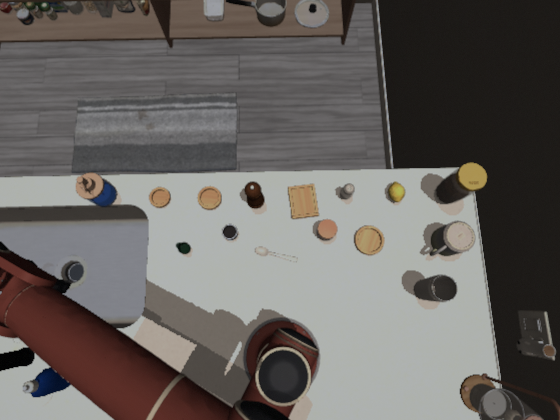

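View pics/side0.png

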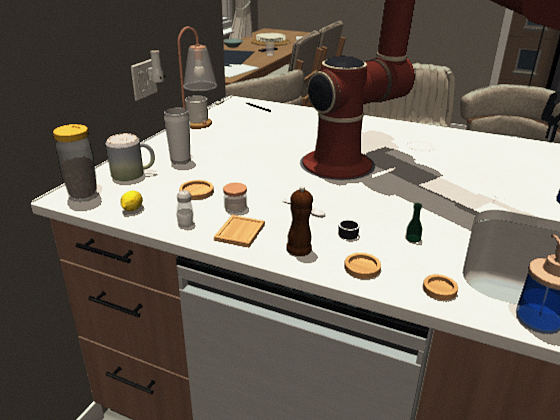

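The top view has the small and medium rings at (160,197) and (209,197), the large ring at (369,240) and the oblong tray at (303,201). The mill is at (254,195), the shaker at (347,190), the lemon at (397,191) and the bottle at (184,248). The pot is at (230,232) and the jar at (327,230). The side view shows the same layout, with everything standing.

```bash
cat > h.py <<'E'
import numpy as np, cv2
from station import get_obs, optics
def ray(m,u,v,fish=False):
    x=(u-m["cx"])/m["fx"]; y=(v-m["cy"])/m["fy"]
    if fish:
        r=np.hypot(x,y); s=np.sin(r)/r if r>1e-9 else 1.; d=np.array([x*s,-y*s,-np.cos(r)])
    else: d=np.array([x,-y,-1.])
    T=np.asarray(m["cam_to_world"]); return T[:3,3],T[:3,:3]@d
def hit(m,u,v,z,fish=False):
    o,d=ray(m,u,v,fish); return (o+d*(z-o[2])/d[2])[:2]
def proj(m,p):
    T=np.asarray(m["cam_to_world"]); c=T[:3,:3].T@(np.asarray(p)-T[:3,3])
    return np.array([m["cx"]+m["fx"]*c[0]/-c[2], m["cy"]-m["fy"]*c[1]/-c[2]])
def blobs(mask,amin=15):
    n,l,s,c=cv2.connectedComponentsWithStats(mask.astype(np.uint8))
    return [(l==i,s[i],c[i]) for i in range(1,n) if s[i][4]>=amin]
E
python3 - <<'E'
from h import *
for n,(y0,y1,x0,x1) in {"top":(170,270,140,420),"side":(170,310,100,470)}.items():
    im=cv2.imread(f"pics/{n}0.png"); m=optics.camera_model(n)
    k=2.8 if n=="top" else 2.1
    cv2.imwrite(f"pics/{n}0z.png",cv2.resize(im[y0:y1,x0:x1],None,fx=k,fy=k,interpolation=cv2.INTER_CUBIC))
    h=cv2.cvtColor(im,cv2.COLOR_BGR2HSV).astype(int); H,S,V=h[...,0],h[...,1],h[...,2]
    reg=np.zeros(H.shape,bool); reg[y0:y1,x0:x1]=1
    for nm,mk in {"wood":(H>5)&(H<22)&(S>90)&(V>120),"yellow":(H>=22)&(H<35)&(S>120)&(V>80),"dark":(V<75)}.items():
        for l,s,c in blobs(mk&reg,25):
            cn=max(cv2.findContours(l.astype(np.uint8),cv2.RETR_EXTERNAL,cv2.CHAIN_APPROX_NONE)[0],key=len)
            e=cv2.fitEllipse(cn) if len(cn)>5 else None
            pl=np.array([hit(m,*p,0.016) for p in cn[:,0].astype(float)])
            (w,hh)=pl.max(0)-pl.min(0)
            print(n,nm,s.tolist(),np.round(c,1),"ell",np.round(e[0],1),np.round(hit(m,*e[0],.014),4),"ext mm",np.round([w*1e3,hh*1e3]),np.round((pl.max(0)+pl.min(0))/2,4))
E
```

```text
top wood [288, 185, 30, 34, 807] [302.7 201.1] ell [302.7 201.2] [ 0.481  -0.0826] ext mm [110.  92.] [ 0.4803 -0.0818]
top wood [198, 187, 23, 22, 389] [209.2 197.7] ell [209.  197.4] [0.5008 0.2235] ext mm [71. 72.] [0.5003 0.2233]
top wood [150, 188, 20, 19, 283] [159.5 197. ] ell [159.2 196.8] [0.5068 0.3863] ext mm [61. 62.] [0.5057 0.3851]
top wood [318, 220, 19, 18, 270] [326.9 228.5] ell [326.9 228.5] [ 0.3883 -0.157 ] ext mm [56. 58.] [ 0.3882 -0.1571]
top wood [356, 226, 28, 29, 581] [368.7 240. ] ell [369.  239.9] [ 0.3483 -0.2899] ext mm [90. 87.] [ 0.3481 -0.2906]
top yellow [389, 182, 15, 20, 201] [396.3 191.5] ell [396.4 191.5] [ 0.5068 -0.392 ] ext mm [65. 47.] [ 0.5064 -0.391 ]
top dark [140, 170, 86, 3, 140] [178.7 170.6] ell [183.2 170.7] [0.5949 0.3108] ext mm [ 11. 282.] [0.5941 0.3124]
top dark [244, 182, 20, 26, 350] [253.8 195.3] ell [253.7 194.9] [0.5062 0.0774] ext mm [85. 62.] [0.5071 0.0779]
top dark [140, 209, 7, 10, 46] [142.2 214.7] ell [142.3 214.9] [0.4472 0.4386] ext mm [30. 21.] [0.4514 0.4358]
top dark [223, 226, 13, 12, 123] [228.9 231.3] ell [228
[... 1591 characters left out ...]
e dark [339, 227, 20, 13, 167] [348.  233.7] ell [348.  233.3] [0.4024 0.1619] ext mm [53. 49.] [0.4037 0.1596]
side dark [100, 233, 266, 77, 4846] [184.5 271.4] ell [204.5 280.8] [ 0.6991 -0.0476] ext mm [118. 632.] [ 0.7053 -0.0447]
side dark [463, 253, 5, 23, 26] [465.  264.5] ell [465.3 264.5] [0.4163 0.4264] ext mm [87.  4.] [0.416  0.4264]
side dark [100, 274, 81, 36, 1856] [132.2 296.7] ell [125.8 295.7] [ 0.8037 -0.1611] ext mm [ 86. 210.] [ 0.8138 -0.1474]
side dark [182, 278, 102, 32, 476] [229.1 294.6] ell [225.7 294.1] [0.7178 0.012 ] ext mm [ 29. 224.] [0.7256 0.0198]
side dark [423, 285, 8, 12, 27] [426.  290.3] ell [426.6 290.7] [0.5413 0.3668] ext mm [29. 19.] [0.5433 0.3666]
```

View pics/top0z.png

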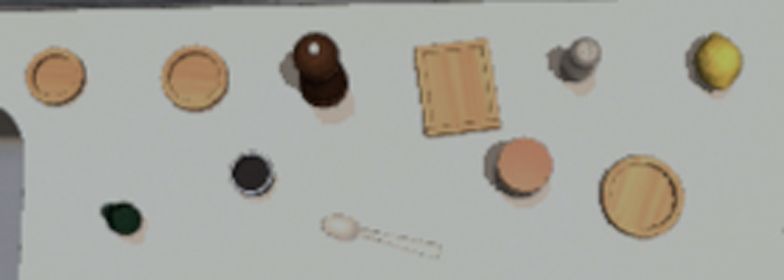

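View pics/side0z.png

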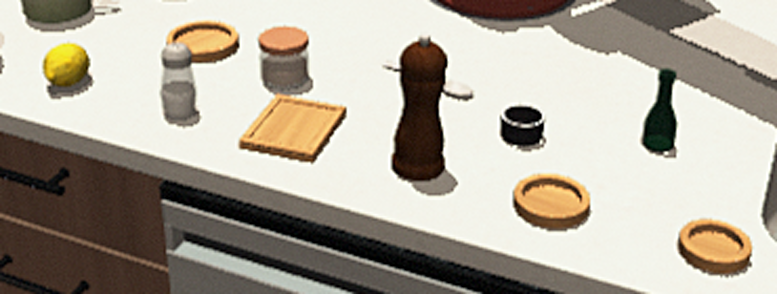

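The crops agree with the first views. The mill knob is at top (251,186), the shaker cap at (350,186), the bottle mouth at (178,245) and the lemon at (396,191). I'll cross-check heights and positions between the two views.

Run:
```python
from h import *
t=optics.camera_model("top"); s=optics.camera_model("side")
P={"mill knob .16":((251.6,186.3),(301.8,189.5),.158),"shaker cap .088":((349.4,186.3),(183.6,193.0),.086),"bottle mouth .092":((178.4,245.2),(417.5,204.8),.091),
"lemon .0255":((396.3,191.5),(130.6,199.9),.0255),"jar lid .06":((326.9,228.5),(234.5,187.9),.06),"pot .029":((229.8,232.0),(348.6,224.5),.029)}
for n,(a,b,z) in P.items():
    o1,d1=ray(t,*a);o2,d2=ray(s,*b)
    A=np.c_[d1,-d2]; k=np.linalg.lstsq(A,o2-o1,rcond=None)[0]; p=o1+k[0]*d1;q=o2+k[1]*d2
    print(n,"top",np.round(hit(t,*a,z),4),"side",np.round(hit(s,*b,z),4),"tri",np.round((p+q)/2,4),"gap mm",round(1e3*np.linalg.norm(p-q),1))
im=cv2.imread("pics/top0.png");h=cv2.cvtColor(im,cv2.COLOR_BGR2HSV).astype(int)
wood=(h[...,0]>5)&(h[...,0]<22)&(h[...,1]>90)&(h[...,2]>120); wood[:,:280]=0;wood[:,325:]=0;wood[:180]=0;wood[220:]=0
yel=(h[...,0]>=22)&(h[...,0]<35)&(h[...,1]>120);yel[:175]=0;yel[210:]=0;yel[:,:380]=0;yel[:,415:]=0
for nm,mk,z in (("tray",wood,.012),("lemon",yel,.0255)):
    cn=max(cv2.findContours(mk.astype(np.uint8),0,1)[0],key=len)[:,0]
    pl=np.array([hit(t,*p,z) for p in cn.astype(float)],np.float32)*1000
    print(nm,cv2.minAreaRect(pl),cv2.fitEllipse(pl))
```

```text
mill knob .16 top [0.492  0.0754] side [0.5021 0.0804] tri [0.4933 0.0763 0.153 ] gap mm 1.4
shaker cap .088 top [ 0.5068 -0.224 ] side [ 0.508  -0.2175] tri [ 0.5059 -0.222   0.0847] gap mm 5.0
bottle mouth .092 top [0.3342 0.2994] side [0.3388 0.3003] tri [0.3345 0.2999 0.0888] gap mm 0.1
lemon .0255 top [ 0.5035 -0.3881] side [ 0.5027 -0.3879] tri [ 0.5033 -0.3877  0.0259] gap mm 0.5
jar lid .06 top [ 0.38   -0.1507] side [ 0.3886 -0.146 ] tri [ 0.3807 -0.1509  0.0553] gap mm 0.9
pot .029 top [0.3817 0.1535] side [0.388  0.1577] tri [0.3821 0.155  0.0251] gap mm 2.2
tray ((482.69635009765625, -82.76048278808594), (106.78528594970703, 84.5191879272461), 6.115560054779053) ((482.2012939453125, -82.72999572753906), (94.83604431152344, 122.90315246582031), 97.37799835205078)
lemon ((502.6489562988281, -387.38226318359375), (48.628509521484375, 57.17483139038086), 60.075496673583984) ((503.1200866699219, -387.2147521972656), (45.56060028076172, 59.91233444213867), 77.3187255859375)
```

```bash
python3 -m pendant '[[[0,0,0],[0,0,-0.0958],1],[[0,0,0],[0,0,-0.0958],1],[[0,0,0],[0,0,-0.0958],1],[[0,0,0],[0,0,-0.0958],1],[[-16,-31,0],[0,0,0],1],[[-16,-31,0],[0,0,0],1],[[-16,-31,0],[0,0,0],1],[[-16,-31,0],[0,0,0],1],[[-16,-31,0],[0,0,0],1],[[-16,-31,0],[0,0,0],1],[[-16,-31,0],[0,0,0],1],[[-16,-31,0],[0,0,0],1]]' 40; python3 -m pendant '[[[-16,-31,-2],[0,0,0],1],[[-16,-31,-2],[0,0,0],1],[[-16,-31,-2],[0,0,0],1],[[-16,-31,-2],[0,0,0],1],[[0,0,0],[0,0,0],1],[[0,0,0],[0,0,0],1]]'
cat >> h.py <<'E'
def snap(n,f):
    m=optics.camera_model(n); im=optics.get_image(n)[...,::-1].copy(); cv2.imwrite("pics/"+f,im); return m,im
E
python3 - <<'E'
from h import *
from scipy.spatial.transform import Rotation as R
o=get_obs();print(o["t"],o["tool_pos"],R.from_rotvec(o["tool_rot"]).as_matrix().round(3).tolist(),o["q"].round(2))
m,im=snap("wrist","w1.png");print(np.round(m["cam_to_world"],3).tolist())
E
```

```text
t: 1.15
tool_pos: [0.3621, 0.3298, 0.231]
tool_rot: [-0.0, -3.141, 0.0]
contact_force: [1.5, 0.1, -0.1]
opening: 0.0856
grip_force: 0.0
t: 1.65
tool_pos: [0.4263, 0.2062, 0.2392]
tool_rot: [-0.007, -3.141, -0.0]
contact_force: [0.2, -0.4, 0.6]
opening: 0.0857
grip_force: 0.0
1.65 [0.42628309 0.20615857 0.23920534] [[-1.0, 0.004, -0.0], [0.004, 1.0, 0.0], [0.0, 0.0, -1.0]] [ 0.29 -0.33  1.94  0.    1.53 -1.27]
[[0.003, -0.955, -0.297, 0.35], [1.0, 0.004, -0.0, 0.206], [0.001, -0.297, 0.955, 0.381], [0.0, 0.0, 0.0, 1.0]]
```

View pics/w1.png

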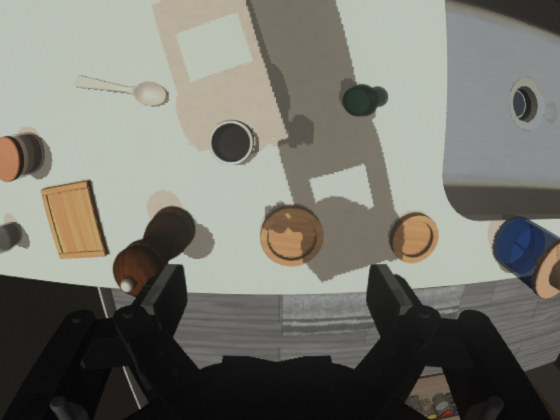

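The wrist view is clear. The medium stand is at (291,236), the small one at (414,237) and the tray at (73,220). The mill's foot is at (170,232) with its knob at (127,285), the bottle body is at (360,100) and the pot at (233,143).

```bash
cat > w.py <<'E'
from h import *
def wood(im):
    h=cv2.cvtColor(im,cv2.COLOR_BGR2HSV).astype(int); return (h[...,0]>4)&(h[...,0]<22)&(h[...,1]>90)&(h[...,2]>70)
def meas(m,mask,z):
    cn=max(cv2.findContours(mask.astype(np.uint8),0,1)[0],key=len)[:,0]
    pl=np.array([hit(m,*p,z,True) for p in cn.astype(float)],np.float32)*1000
    return cn,pl
E
python3 - <<'E'
from w import *
m=optics.camera_model("wrist"); im=cv2.imread("pics/w1.png")
h=cv2.cvtColor(im,cv2.COLOR_BGR2HSV).astype(int)
for l,s,c in blobs(wood(im),300):
    if s[1]>265: continue
    cn,pl=meas(m,l,.014); e=cv2.fitEllipse(pl); print("wood",s.tolist(),np.round(e[0],1),np.round(e[1],1),"rect",np.round(np.hstack([*map(np.atleast_1d,cv2.minAreaRect(pl))]),1))
print("mill knob",hit(m,127,284,.159,True))
dk=(h[...,2]<75)
for l,s,c in blobs(dk,150):
    if s[1]<275 and s[3]<150 and s[2]<150: print("dark",s.tolist(),c.round(1),hit(m,*c,.0,True).round(4))
print("pot rim",hit(m,233,143,.029,True),"bottle mouth",hit(m,380,97,.092,True),"jar lid",hit(m,10,158,.06,True))
E
```

```text
wood [0, 137, 20, 45, 750] [ 387.1 -187.9] [47.7 72.2] rect [ 387.3 -185.5   45.7   67.2   78.1]
wood [41, 181, 65, 77, 3468] [481.6 -76.7] [ 99.4 127.6] rect [482.  -76.8 106.7  88.6   5.8]
wood [261, 206, 62, 60, 2791] [499.7 225.8] [74.8 76. ] rect [499.8 225.9  75.7  75.9  44.7]
wood [393, 214, 45, 48, 1661] [504.1 388.4] [64.  68.3] rect [503.9 388.8  65.8  66.3  87.2]
wood [115, 259, 31, 35, 509] [561.3   3. ] [42.1 51.2] rect [561.3   2.6  47.8  49.5  41.3]
mill knob [0.48538467 0.07994817]
dark [454, 0, 106, 35, 1773] [525.1  11. ] [0.1684 0.5681]
dark [342, 85, 44, 31, 1010] [362.1  99.7] [0.3336 0.3084]
dark [518, 87, 18, 33, 303] [527.6 101.3] [0.3069 0.5683]
dark [514, 92, 11, 24, 183] [518.3 103.5] [0.3129 0.5488]
dark [212, 124, 37, 37, 1097] [230.1 142.2] [0.3858 0.1531]
dark [21, 134, 23, 40, 515] [ 32.9 152.1] [ 0.3816 -0.1437]
dark [9, 137, 15, 42, 175] [ 19. 156.] [ 0.3849 -0.1757]
dark [88, 181, 20, 73, 207] [ 97.1 216.7] [ 0.4788 -0.0398]
dark [462, 188, 98, 106, 3438] [517.1 218.2] [0.4835 0.5765]
dark [4, 223, 17, 25, 254] [ 13.  233.4] [ 0.5094 -0.2253]
pot rim [0.38396746 0.16035613] bottle mouth [0.3339466  0.30087417] jar lid [ 0.38048571 -0.13392073]
```

```bash
python3 -m pendant '[[[-16.5,-32.2,0],[0,0,0.001],1],[[-16.5,-32.2,0],[0,0,0.001],1],[[-16.5,-32.2,0],[0,0,0.001],1],[[-16.5,-32.2,0],[0,0,0.001],1],[[0,0,0],[0,0,0],1],[[0,0,0],[0,0,0],1]]' 40
python3 - <<'E'
from h import *
m,im=snap("wrist","w2.png");o=get_obs();print(o["tool_pos"],o["tool_rot"])
from w import *
for l,s,c in blobs(wood(im),300):
    if s[1]>265: continue
    cn,pl=meas(m,l,.014); e=cv2.fitEllipse(pl); print("wood",s.tolist(),np.round(e[0],1),np.round(e[1],1),"rect",np.round(np.hstack([*map(np.atleast_1d,cv2.minAreaRect(pl))]),1))
T=np.asarray(m["cam_to_world"])
E
```

```text
t: 2.2
tool_pos: [0.4915, 0.0787, 0.2388]
tool_rot: [-0.009, -3.14, -0.001]
contact_force: [-0.5, 0.9, 0.4]
opening: 0.0855
grip_force: 0.0
[0.49115657 0.0795429  0.23885999] [-6.00385840e-03 -3.14038610e+00 -1.19727957e-03]
wood [0, 57, 38, 64, 1801] [ 351.  -283.3] [81.  91.5] rect [ 350.5 -282.5   81.5   92.1   87.5]
wood [52, 70, 42, 52, 1708] [ 376.6 -180.2] [66.6 67.9] rect [ 376.7 -180.3   68.2   66.8   87.1]
wood [108, 125, 78, 93, 5512] [482.9 -79.8] [100.1 125.3] rect [483.1 -79.8 105.8  88.1   6.2]
wood [366, 155, 58, 62, 2769] [500.5 223.3] [74.8 77.4] rect [500.8 223.1  76.6  75.7   6.5]
wood [481, 168, 36, 47, 1247] [505.7 386.7] [64.8 68. ] rect [506.2 387.5  67.6  65.4  79.3]
wood [244, 180, 44, 49, 1385] [526.1  67.7] [51.6 57.4] rect [5.238e+02 6.590e+01 5.890e+01 5.100e+01 3.000e-01]
```

View pics/w2.png

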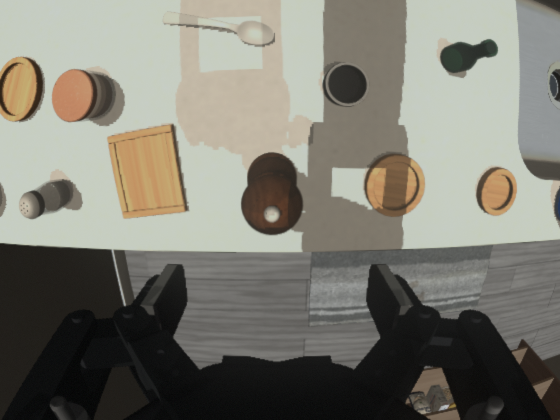

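The mill's head is at (272,204) with the knob at (271,214). The shaker cap is at (32,206). The tray, medium and small stands match the earlier values.

Run:
```python
from h import *
m=optics.camera_model("wrist")
print("knob",hit(m,271.5,214,.158,True),"head",hit(m,272,204,.130,True),"foot near edge (minus 29mm in x)",hit(m,271.5,152,.02,True),"shaker",hit(m,32,206,.086,True))
```

```text
knob [0.48809042 0.07616293] head [0.48879378 0.07621003] foot near edge (minus 29mm in x) [0.46071181 0.07458726] shaker [ 0.50198138 -0.20713793]
```

```bash
python3 -m pendant '[[[2.5,-3.5,30],[0,0,0],1],[[0,0,35],[0,0,0],1],[[0,0,35],[0,0,0],1],[[0,0,30],[0,0,0],1],[[0,0,12],[0,0,0],1],[[0,0,0],[0,0,0],1],[[0,0,0],[0,0,0],0.3],[[0,0,0],[0,0,0],0.3],[[0,0,0],[0,0,0],0.3],[[0,0,0],[0,0,0],0.3],[[0,0,0],[0,0,0],0.3],[[0,0,0],[0,0,0],0.3]]' 50
```

```text
t: 3.25
tool_pos: [0.4912, 0.0748, 0.1004]
tool_rot: [0.007, 3.136, -0.001]
contact_force: [-0.4, -1.1, 6.8]
opening: 0.0468
grip_force: 51.1
```

```bash
python3 -m pendant '[[[0,0,-15],[0,0,0],0.3],[[0,0,-30],[0,0,0],0.3],[[0,0,-35],[0,0,0],0.3],[[0,0,-20],[0,0,0],0.3],[[4,-11,0],[0,0,0],0.3],[[9,-23,0],[0,0,0],0.3],[[12,-30,0],[0,0,0],0.3],[[12,-30,0],[0,0,0],0.3],[[12,-31,0],[0,0,0],0.3],[[12,-31,0],[0,0,0],0.3],[[12,-31,0],[0,0,0],0.3],[[12,-31,0],[0,0,0],0.3]]' && python3 -m pendant '[[[12,-31,0],[0,0,0],0.3],[[12,-31,0],[0,0,0],0.3],[[11,-30,0],[0,0,0],0.3],[[9,-24,0],[0,0,0],0.3],[[6,-16,0],[0,0,0],0.3],[[3,-8,0],[0,0,0],0.3],[[0,0,0],[0,0,0],0.3],[[0,0,0],[0,0,0],0.3],[[0,0,0],[0,0,0],0.3]]'
python3 - <<'E'
from w import *
m,im=snap("wrist","w3.png");o=get_obs();print(o["tool_pos"],o["tool_rot"],o["q"].round(2))
for l,s,c in blobs(wood(im),300):
    if s[1]>265: continue
    cn,pl=meas(m,l,.014); e=cv2.fitEllipse(pl); print("wood",s.tolist(),np.round(e[0],1),np.round(e[1],1),"rect",np.round(np.hstack([*map(np.atleast_1d,cv2.minAreaRect(pl))]),1))
E
```

```text
t: 4.25
tool_pos: [0.4013, -0.144, 0.1961]
tool_rot: [-0.007, -3.141, -0.001]
contact_force: [0.5, -0.2, -2.0]
opening: 0.047
grip_force: 51.4
t: 5.0
tool_pos: [0.3494, -0.2814, 0.1968]
tool_rot: [-0.006, -3.141, -0.002]
contact_force: [-0.1, 0.5, -1.6]
opening: 0.0466
grip_force: 51.4
[ 0.34961767 -0.28139518  0.19697209] [-5.10709511e-03 -3.14150076e+00 -1.00289454e-03] [-0.84 -0.37  2.04  0.    1.47 -2.41]
wood [224, 141, 89, 74, 3587] [ 339.9 -292.4] [74.2 91.4] rect [ 337.6 -292.3   68.9   92.5   12.7]
wood [381, 197, 84, 122, 6073] [446.7 -99.7] [ 89.5 185.8] rect [447.1 -94.9 195.1 102.2  20.8]
```

View pics/w3.png

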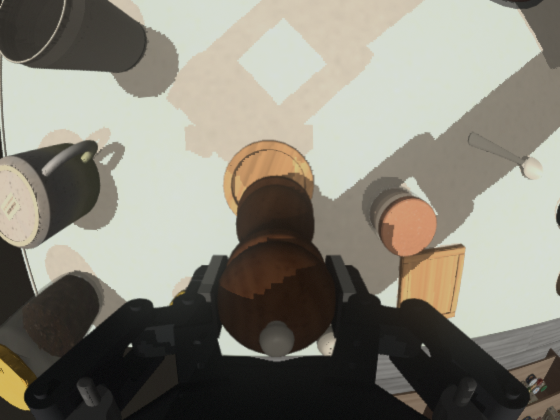

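The mill is held upright. The large dish spans columns 224 to 313 with its near edge at row 141. The mill's foot is near (275,178).

Run:
```python
from h import *
m=optics.camera_model("wrist")
print("dish near",hit(m,268.5,141,.016,True)+[.047,0],"L",hit(m,223.5,185,.016,True),"R",hit(m,313.5,185,.016,True), "mill foot near",hit(m,275,177,.097,True)+[.029,0],"L/R",hit(m,236,212,.102,True),hit(m,314,212,.102,True))
```

```text
dish near [ 0.35053015 -0.28877518] L [ 0.34809606 -0.33537794] R [ 0.34845712 -0.24310758] mill foot near [ 0.35242359 -0.28220693] L/R [ 0.34960915 -0.31227639] [ 0.34977743 -0.25231122]
```

```bash
python3 -m pendant '[[[0.5,-4,10],[0,0,0],0.3],[[0.5,-3,20],[0,0,0],0.3],[[0,0,25],[0,0,0],0.3],[[0,0,20],[0,0,0],0.3],[[0,0,8],[0,0,0],0.3],[[0,0,3],[0,0,0],0.3],[[0,0,1],[0,0,0],0.3],[[0,0,1],[0,0,0],0.3],[[0,0,0],[0,0,0],0.3],[[0,0,0],[0,0,0],0.3]]'
```

```text
t: 5.88
tool_pos: [0.349, -0.2901, 0.1107]
tool_rot: [0.007, 3.14, -0.003]
contact_force: [1.0, -0.5, -1.3]
opening: 0.0467
grip_force: 51.4
```

```bash
python3 -m pendant '[[[0,0,1.5],[0,0,0],0.3],[[0,0,1.5],[0,0,0],0.3],[[0,0,1],[0,0,0],0.3],[[0,0,0],[0,0,0],0.3],[[0,0,0],[0,0,0],0.3]]'
```

```text
t: 6.3
tool_pos: [0.3488, -0.2899, 0.1065]
tool_rot: [0.007, 3.141, -0.001]
contact_force: [-0.6, 2.2, 5.2]
opening: 0.0463
grip_force: 51.7
```

```bash
python3 -m pendant '[[[0,0,0],[0,0,0],0.65],[[0,0,0],[0,0,0],0.75],[[0,0,0],[0,0,0],0.9],[[0,0,0],[0,0,0],1],[[0,0,0],[0,0,0],1],[[0,0,0],[0,0,0],1],[[0,0,-20],[0,0,0],1],[[0,0,-35],[0,0,0],1],[[0,0,-35],[0,0,0],1],[[0,0,-35],[0,0,0],1],[[0,0,-15],[0,0,0],1],[[0,0,0],[0,0,0],1]]'
python3 -m pendant '[[[-15,4,0],[0,0,0],1],[[-30,11,0],[0,0,0],1],[[-36,16,10],[0,0,0],1],[[-36,17,15],[0,0,0],1],[[-24,16,15],[0,0,0],1],[[-10,8,0],[0,0,0],1],[[0,0,0],[0,0,0],1],[[0,0,0],[0,0,0],1]]'
python3 - <<'E'
from w import *
m,im=snap("wrist","w4.png");o=get_obs();print(o["tool_pos"],o["tool_rot"])
_,s=snap("side","s4.png")
cv2.imwrite("pics/c4.png",np.hstack([im,cv2.resize(s[130:270,90:330],(720,420),interpolation=cv2.INTER_CUBIC)])[:, :].copy() if 0 else np.vstack([cv2.resize(im[:300],(560,300)),cv2.resize(s[120:270,60:340],(560,300),interpolation=cv2.INTER_CUBIC)]))
E
```

```text
t: 7.3
tool_pos: [0.35, -0.2912, 0.2509]
tool_rot: [0.007, 3.135, -0.011]
contact_force: [-0.5, -0.6, 0.4]
opening: 0.0854
grip_force: 0.0
t: 7.97
tool_pos: [0.4984, -0.2182, 0.2049]
tool_rot: [-0.005, -3.14, -0.0]
contact_force: [0.6, -0.2, -0.7]
opening: 0.0854
grip_force: 0.0
[ 0.4982933  -0.21886365  0.20565082] [-7.43600644e-03 -3.14095496e+00  6.99982032e-04]
```

View pics/c4.png

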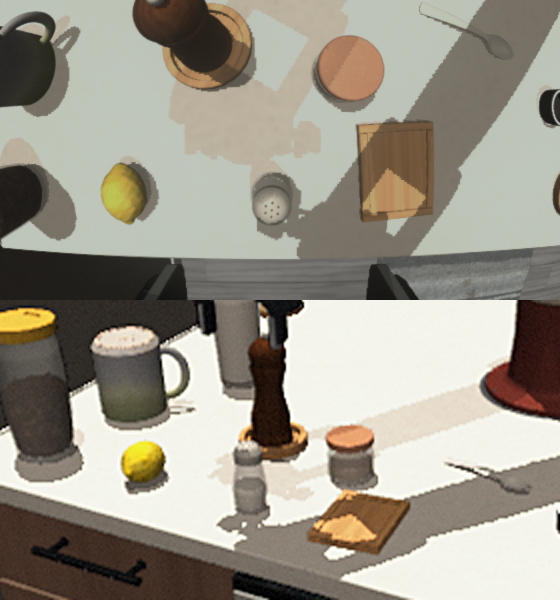

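The mill stands upright in the large dish. The shaker cap is at (272,205) and the lemon at (123,193) in the wrist view.

Run:
```python
from w import *
m=optics.camera_model("wrist"); im=cv2.imread("pics/w4.png")
print("shaker",hit(m,271.5,205,.085,True))
h=cv2.cvtColor(im,cv2.COLOR_BGR2HSV).astype(int)
y=(h[...,0]>=20)&(h[...,0]<36)&(h[...,1]>110)&(h[...,2]>60)
for nm,mk,z in (("lemon",y,.0255),("wood",wood(im)&~y,.012)):
  for l,s,c in blobs(mk,500):
    if s[1]>250: continue
    cn,pl=meas(m,l,z); e=cv2.fitEllipse(pl); print(nm,s.tolist(),np.round(np.hstack([*map(np.atleast_1d,e)]),1),"rect",np.round(np.hstack([*map(np.atleast_1d,cv2.minAreaRect(pl))]),1))
```

```text
shaker [ 0.50058636 -0.22338217]
lemon [101, 164, 44, 60, 1888] [ 504.3 -390.4   53.5   64.8   85.4] rect [ 504.4 -389.6   56.9   59.9   42.2]
wood [134, 0, 51, 26, 758] [ 303.1 -347.7   31.4   56.3  174.9] rect [ 306.6 -346.    58.2   29.9   80.8]
wood [163, 3, 89, 86, 2664] [ 350.1 -290.9   85.3   86.8   28.5] rect [ 354.3 -286.9   79.3   92.8   43.4]
wood [318, 36, 66, 65, 3339] [ 375.  -141.9   68.4   69.3   40.2] rect [ 375.1 -141.8   68.3   69.6   47.2]
wood [358, 122, 76, 100, 6923] [484.1 -85.4 101.3 127.6  96.4] rect [484.4 -85.4 107.6  88.7   5.7]
```

```bash
python3 -m pendant '[[[-3.5,-4.2,20],[0,0,0],1],[[0,0,35],[0,0,0],1],[[0,0,35],[0,0,0],1],[[0,0,35],[0,0,0],1],[[0,0,27],[0,0,0],1],[[0,0,11],[0,0,0],1],[[0,0,0],[0,0,0],0.6],[[0,0,0],[0,0,0],0.2],[[0,0,0],[0,0,0],0.2],[[0,0,0],[0,0,0],0.2],[[0,0,0],[0,0,0],0.2],[[0,0,0],[0,0,0],0.2]]' 35; python3 -m pendant '[[[0,0,0],[0,0,0],0.2],[[0,0,0],[0,0,0],0.2],[[0,0,0],[0,0,0],0.2]]'
```

```text
t: 9.07
tool_pos: [0.5043, -0.2238, 0.0457]
tool_rot: [0.007, 3.137, -0.004]
contact_force: [-0.2, 0.2, 6.0]
opening: 0.035
grip_force: 34.7
t: 9.32
tool_pos: [0.5044, -0.2238, 0.0457]
tool_rot: [0.007, 3.137, -0.005]
contact_force: [-0.5, 1.4, 6.8]
opening: 0.035
grip_force: 34.7
```

```bash
python3 -m pendant '[[[0,0,-15],[0,0,0],0.2],[[0,0,-30],[0,0,0],0.2],[[0,5,-30],[0,0,0],0.2],[[0,15,-10],[0,0,0],0.2],[[0,28,0],[0,0,0],0.2],[[0,36,0],[0,0,0],0.2],[[0,36,0],[0,0,0],0.2],[[0,36,0],[0,0,0],0.2],[[0,36,0],[0,0,0],0.2],[[0,36,0],[0,0,0],0.2],[[0,36,0],[0,0,0],0.2],[[0,36,0],[0,0,0],0.2]]' && python3 -m pendant '[[[0,36,0],[0,0,0],0.2],[[0,36,0],[0,0,0],0.2],[[0,32,0],[0,0,0],0.2],[[0,25,0],[0,0,0],0.2],[[0,14,0],[0,0,0],0.2],[[0,5,0],[0,0,0],0.2],[[0,0,0],[0,0,0],0.2],[[0,0,0],[0,0,0],0.2],[[0,0,0],[0,0,0],0.2]]'
python3 - <<'E'
from w import *
m,im=snap("wrist","w5.png");o=get_obs();print(o["tool_pos"],o["tool_rot"])
for l,s,c in blobs(wood(im),300):
    if s[1]>265: continue
    cn,pl=meas(m,l,.014); e=cv2.fitEllipse(pl); print("wood",s.tolist(),np.round(e[0],1),np.round(e[1],1),"rect",np.round(np.hstack([*map(np.atleast_1d,cv2.minAreaRect(pl))]),1))
E
```

```text
t: 10.32
tool_pos: [0.5038, 0.0792, 0.1285]
tool_rot: [0.007, 3.14, -0.0]
contact_force: [0.4, -0.5, -1.1]
opening: 0.0348
grip_force: 34.9
t: 11.07
tool_pos: [0.5046, 0.2241, 0.1276]
tool_rot: [-0.01, -3.141, 0.001]
contact_force: [-0.4, -0.1, -0.9]
opening: 0.0349
grip_force: 34.9
[0.50464407 0.22403727 0.1275936 ] [-9.91928949e-03 -3.14151056e+00  6.89862324e-04]
wood [0, 133, 36, 102, 2386] [500.1 -55.7] [ 52.2 136.5] rect [481.7 -64.2 105.3  64.9   5.7]
wood [230, 153, 93, 80, 5324] [494.9 223.9] [64.8 78. ] rect [494.9 223.8  66.2  75.8   0.7]
wood [420, 170, 64, 71, 3395] [505.5 385.4] [65.2 71.2] rect [504.9 385.   70.9  66.8  44.9]
```

View pics/w5.png

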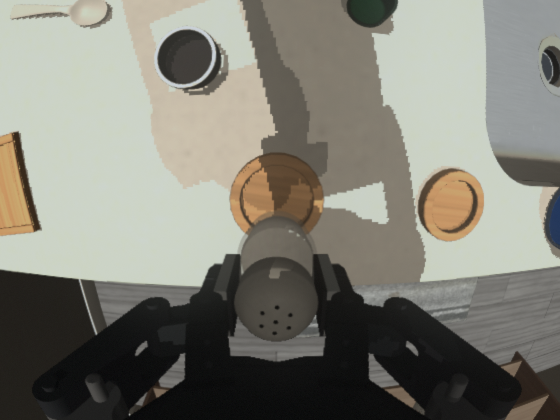

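The dish is centred near column 277 with its near edge at row 153. The shaker is lined up in column, and its near foot edge is at about row 215.

Run:
```python
from h import *
m=optics.camera_model("wrist")
print("dish",hit(m,277,153,.016,True)+[.039,0],hit(m,230,195,.016,True),hit(m,323.5,195,.016,True),"shaker near foot",hit(m,277,215,.082,True)+[.0195,0],"belly",hit(m,277,222,.112,True)+[.022,0],"cap",hit(m,276,308,.166,True))
```

```text
dish [0.50059021 0.22483034] [0.49535349 0.18653072] [0.49577317 0.26240978] shaker near foot [0.51022585 0.2245207 ] belly [0.50656229 0.22447597] cap [0.50027344 0.22389254]
```

```bash
python3 -m pendant '[[[3,0.5,12],[0,0,0],0.2],[[0,0,22],[0,0,0],0.2],[[0,0,22],[0,0,0],0.2],[[0,0,10],[0,0,0],0.2],[[0,0,4],[0,0,0],0.2],[[0,0,2],[0,0,0],0.2],[[0,0,1],[0,0,0],0.2],[[0,0,1],[0,0,0],0.2],[[0,0,1],[0,0,0],0.2],[[0,0,0],[0,0,0],0.2],[[0,0,0],[0,0,0],0.2]]'
```

```text
t: 12.03
tool_pos: [0.5019, 0.226, 0.0533]
tool_rot: [0.007, 3.14, 0.001]
contact_force: [-0.3, -0.0, -0.1]
opening: 0.035
grip_force: 34.9
```

```bash
python3 -m pendant '[[[0,0,0.7],[0,0,0],0.2],[[0,0,0.7],[0,0,0],0.2],[[0,0,0.7],[0,0,0],0.2],[[0,0,0],[0,0,0],0.2],[[0,0,0],[0,0,0],0.2]]'
```

```text
t: 12.45
tool_pos: [0.5024, 0.2261, 0.0518]
tool_rot: [0.007, 3.14, 0.001]
contact_force: [-0.8, -0.5, 6.3]
opening: 0.035
grip_force: 35.9
```

```bash
python3 -m pendant '[[[0,0,0],[0,0,0],0.5],[[0,0,0],[0,0,0],0.65],[[0,0,0],[0,0,0],0.8],[[0,0,0],[0,0,0],0.9],[[0,0,0],[0,0,0],0.9],[[0,0,0],[0,0,0],0.9],[[0,0,-20],[0,0,0],1],[[0,0,-35],[0,0,0],1],[[0,0,-35],[0,0,0],1],[[0,0,-30],[0,0,0],1],[[0,0,-10],[0,0,0],1]]' && python3 -m pendant '[[[10,4,0],[0,0,0],1],[[22,10,0],[0,0,0],1],[[30,13,0],[0,0,0],1],[[34,15,0],[0,0,0],1],[[32,15,0],[0,0,0],1],[[24,10,0],[0,0,0],1],[[12,6,0],[0,0,0],1],[[4,2,0],[0,0,0],1],[[0,0,0],[0,0,0],1],[[0,0,0],[0,0,0],1]]'
python3 - <<'E'
from w import *
m,im=snap("wrist","w6.png");o=get_obs();print(o["tool_pos"],o["tool_rot"],o["q"].round(2))
_,s=snap("side","s6.png")
cv2.imwrite("pics/c6.png",np.vstack([im[:320],cv2.resize(s[180:320,280:520],(560,280),interpolation=cv2.INTER_CUBIC)]))
E
```

```text
t: 13.37
tool_pos: [0.5041, 0.2267, 0.1866]
tool_rot: [0.007, 3.133, 0.004]
contact_force: [1.1, -0.0, 2.1]
opening: 0.0853
grip_force: 0.0
t: 14.2
tool_pos: [0.3334, 0.3012, 0.1792]
tool_rot: [-0.007, -3.14, 0.002]
contact_force: [0.1, 0.3, -0.6]
opening: 0.0854
grip_force: 0.0
[0.3339343  0.30117647 0.17960346] [-8.00228847e-03 -3.14058667e+00  1.56634142e-03] [ 0.57 -0.35  2.06 -0.    1.43 -1.  ]
```

View pics/c6.png

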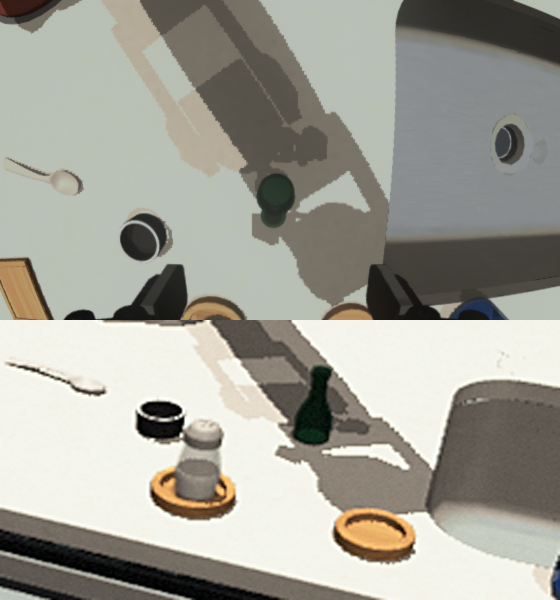

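The shaker is in its dish. I'll check its upright projection and work out the bottle position from its mouth at (273,214) and body at (276,195).

Run:
```python
from h import *
s=optics.camera_model("side"); m=optics.camera_model("wrist")
f=lambda p:((p-[280,180])*[560/240,2]+[0,320]).round(0)
for z in (.006,.036,.096): print(z,f(proj(s,[.5005,.2245,z])))
print("rim ctr",f(proj(s,[.5005,.2245,.016])))
print("mouth",hit(m,273,214,.092,True),"shoulder/body ctr",hit(m,275.5,194.5,.030,True),"near edge",hit(m,276,173.5,.02,True)+[.018,0])
```

```text
0.006 [191. 490.]
0.036 [194. 467.]
0.096 [200. 419.]
rim ctr [192. 482.]
mouth [0.33353007 0.29866699] shoulder/body ctr [0.33482663 0.30037866] near edge [0.33493966 0.30092355]
```

```bash
python3 -m pendant '[[[-0.5,-1,20],[0,0,0],1],[[0,0,35],[0,0,0],1],[[0,0,35],[0,0,0],1],[[0,0,35],[0,0,0],1],[[0,0,20],[0,0,0],1],[[0,0,9],[0,0,0],1],[[0,0,2],[0,0,0],1],[[0,0,0],[0,0,0],1],[[0,0,0],[0,0,0],1]]' 35; python3 -m pendant '[[[0,0,0],[0,0,0],0.6],[[0,0,0],[0,0,0],0.2],[[0,0,0],[0,0,0],0.2],[[0,0,0],[0,0,0],0.2],[[0,0,0],[0,0,0],0.2],[[0,0,0],[0,0,0],0.2],[[0,0,0],[0,0,0],0.2]]'
```

```text
t: 15.05
tool_pos: [0.3359, 0.3013, 0.0262]
tool_rot: [0.008, 3.139, 0.003]
contact_force: [0.3, -0.1, -0.5]
opening: 0.0852
grip_force: 0.0
t: 15.63
tool_pos: [0.3349, 0.3008, 0.0255]
tool_rot: [0.007, 3.141, -0.0]
contact_force: [-1.8, -2.2, 4.6]
opening: 0.0329
grip_force: 34.5
```

```bash
python3 -m pendant '[[[0,0,-8],[0,0,0],0.2],[[0,0,-20],[0,0,0],0.2],[[0,0,-30],[0,0,0],0.2],[[0,0,-22],[0,0,0],0.2],[[-8,4,0],[0,0,0],0.2],[[-20,10,0],[0,0,0],0.2],[[-30,15,0],[0,0,0],0.2],[[-34,18,0],[0,0,0],0.2],[[-34,18,0],[0,0,0],0.2],[[-25,13,0],[0,0,0],0.2],[[-14,7,0],[0,0,0],0.2],[[-5,2,0],[0,0,0],0.2]]' && python3 -m pendant '[[[0,0,0],[0,0,0],0.2],[[0,0,0],[0,0,0],0.2],[[0,0,0],[0,0,0],0.2]]'
python3 - <<'E'
from w import *
m,im=snap("wrist","w7.png");o=get_obs();print(o["tool_pos"],o["tool_rot"])
for l,s,c in blobs(wood(im),300):
    if s[1]>265: continue
    cn,pl=meas(m,l,.014); e=cv2.fitEllipse(pl); print("wood",s.tolist(),np.round(e[0],1),np.round(e[1],1),"rect",np.round(np.hstack([*map(np.atleast_1d,cv2.minAreaRect(pl))]),1))
E
```

```text
t: 16.63
tool_pos: [0.5066, 0.3876, 0.1033]
tool_rot: [-0.008, -3.141, 0.0]
contact_force: [-1.1, -0.1, -1.4]
opening: 0.0323
grip_force: 35.0
t: 16.88
tool_pos: [0.5034, 0.3863, 0.1037]
tool_rot: [-0.007, -3.14, 0.001]
contact_force: [0.5, -0.3, -1.1]
opening: 0.0327
grip_force: 35.0
[0.50348652 0.38638123 0.10403936] [-6.77004517e-03 -3.14051639e+00  9.13009123e-04]
wood [52, 166, 74, 88, 2701] [500.1 225.9] [69.4 76.2] rect [498.8 229.1  76.1  72.6  29.3]
wood [234, 172, 89, 74, 4278] [500.4 387.6] [57.3 65.9] rect [500.  387.5  66.6  57.4  89.8]
```

View pics/w7.png

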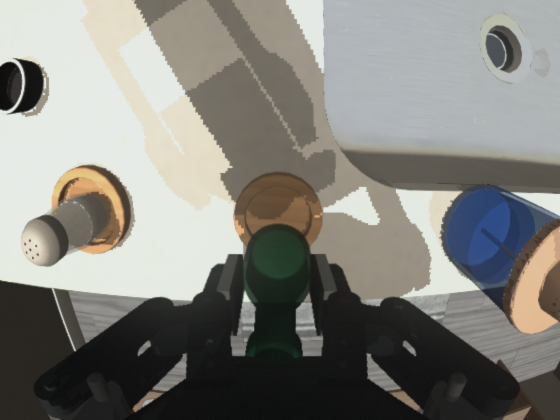

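The bottle is held upright with its near edge at row 224, column 277. The dish's near edge is at row 172 and it spans columns 234 to 322.

Run:
```python
from h import *
m=optics.camera_model("wrist")
print("dish",hit(m,278.5,172,.016,True)+[.034,0],hit(m,233.5,212,.016,True),hit(m,322.5,212,.016,True),"bottle near",hit(m,277,224,.08,True)+[.018,0],hit(m,277,224,.1,True)+[.018,0],"LR",hit(m,244.5,262,.1,True),hit(m,311,262,.1,True))
```

```text
dish [0.50507221 0.38804643] [0.5011295 0.3543883] [0.50136766 0.42091143] bottle near [0.50555924 0.38677135] [0.49832564 0.38674507] LR [0.50060391 0.37039165] [0.50074222 0.40375626]
```

```bash
python3 -m pendant '[[[-2,1,12],[0,0,0],0.2],[[0,0,22],[0,0,0],0.2],[[0,0,20],[0,0,0],0.2],[[0,0,8],[0,0,0],0.2],[[0,0,4],[0,0,0],0.2],[[0,0,2],[0,0,0],0.2],[[0,0,1],[0,0,0],0.2],[[0,0,1],[0,0,0],0.2],[[0,0,0.7],[0,0,0],0.2],[[0,0,0],[0,0,0],0.2],[[0,0,0],[0,0,0],0.2]]'
```

```text
t: 17.85
tool_pos: [0.5071, 0.3881, 0.0345]
tool_rot: [0.007, 3.141, 0.001]
contact_force: [0.9, -0.3, -0.5]
opening: 0.0328
grip_force: 35.0
```

```bash
python3 -m pendant '[[[0,0,1],[0,0,0],0.2],[[0,0,1],[0,0,0],0.2],[[0,0,0.8],[0,0,0],0.2],[[0,0,0.7],[0,0,0],0.2],[[0,0,0],[0,0,0],0.2],[[0,0,0],[0,0,0],0.2]]'
```

```text
t: 18.35
tool_pos: [0.5071, 0.388, 0.0316]
tool_rot: [0.007, 3.141, -0.0]
contact_force: [-2.1, -2.0, 6.7]
opening: 0.0324
grip_force: 35.6
```

```bash
python3 -m pendant '[[[0,0,0],[0,0,0],0.5],[[0,0,0],[0,0,0],0.65],[[0,0,0],[0,0,0],0.8],[[0,0,0],[0,0,0],0.9],[[0,0,0],[0,0,0],0.9],[[0,0,0],[0,0,0],0.9],[[0,0,-20],[0,0,0],0.9],[[0,0,-35],[0,0,0],1],[[0,0,-35],[0,0,0],1],[[0,0,-35],[0,0,0],1],[[0,0,-25],[0,0,0],1],[[0,-10,-10],[0,0,0],1]]' && python3 -m pendant '[[[0,-25,0],[0,0,0],1],[[0,-36,0],[0,0,0],1],[[0,-37,0],[0,0,0],1],[[0,-37,0],[0,0,0],1],[[0,-37,0],[0,0,0],1],[[0,-37,0],[0,0,0],1],[[0,-37,0],[0,0,0],1],[[0,-37,0],[0,0,0],1],[[0,-37,0],[0,0,0],1],[[0,-37,0],[0,0,0],1],[[0,-37,0],[0,0,0],1],[[0,-37,0],[0,0,0],1]]' && python3 -m pendant '[[[0,-37,0],[0,0,0],1],[[0,-37,0],[0,0,0],1],[[0,-37,0],[0,0,0],1],[[0,-37,0],[0,0,0],1],[[0,-37,0],[0,0,0],1],[[0,-37,0],[0,0,0],1],[[0,-37,0],[0,0,0],1],[[0,-37,0],[0,0,0],1],[[0,-26,0],[0,0,0],1],[[0,-12,0],[0,0,0],1],[[0,0,0],[0,0,0],1],[[0,0,0],[0,0,0],1]]'
python3 - <<'E'
from w import *
m,im=snap("wrist","w8.png");o=get_obs();print(o["tool_pos"],o["tool_rot"],o["q"].round(2))
_,s=snap("side","s8.png")
cv2.imwrite("pics/c8.png",np.vstack([im[:320],cv2.resize(s[180:320,280:520],(560,280),interpolation=cv2.INTER_CUBIC)]))
h=cv2.cvtColor(im,cv2.COLOR_BGR2HSV).astype(int)
y=(h[...,0]>=20)&(h[...,0]<36)&(h[...,1]>110)&(h[...,2]>60)
for nm,mk,z in (("lemon",y,.0255),("wood",wood(im)&~y,.012)):
  for l,s,c in blobs(mk,500):
    if s[1]>250: continue
    cn,pl=meas(m,l,z); e=cv2.fitEllipse(pl); print(nm,s.tolist(),c.round(1),np.round(np.hstack([*map(np.atleast_1d,e)]),1),"rect",np.round(np.hstack([*map(np.atleast_1d,cv2.minAreaRect(pl))]),1))
E
```

```text
t: 19.35
tool_pos: [0.5086, 0.3799, 0.1962]
tool_rot: [0.005, 3.134, 0.008]
contact_force: [1.0, 0.4, 1.3]
opening: 0.0855
grip_force: 0.0
t: 20.35
tool_pos: [0.5032, -0.0552, 0.1888]
tool_rot: [-0.008, -3.14, -0.0]
contact_force: [1.3, 0.5, 0.5]
opening: 0.0851
grip_force: 0.0
t: 21.35
tool_pos: [0.5024, -0.3866, 0.189]
tool_rot: [-0.008, -3.14, -0.003]
contact_force: [0.8, -0.8, -0.8]
opening: 0.0851
grip_force: 0.0
[ 0.50274435 -0.38588963  0.18936223] [-6.65160116e-03 -3.14048544e+00 -2.81805322e-03] [-0.77  0.1   1.63  0.    1.41 -2.34]
lemon [251, 157, 52, 69, 2612] [276.3 190.8] [ 503.6 -386.1   49.    64.6   93.6] rect [ 503.5 -385.7   54.8   56.1   49.2]
lemon [0, 186, 61, 125, 5995] [ 26.4 251.7] [ 589.6 -723.9  120.8  201.    68. ] rect [ 587.4 -716.7  117.1  197.5   67.1]
wood [327, 0, 89, 85, 2556] [362.6  47.5] [ 350.2 -290.4   84.4   85.5   25.4] rect [ 353.1 -293.5   92.7   82.9   42.5]
wood [486, 54, 46, 59, 2022] [509.2  82.3] [ 372.8 -113.5   68.1   73.4  165.1] rect [ 372.8 -112.3   70.5   70.2   31.9]
wood [489, 132, 56, 88, 4193] [516.9 174. ] [483.4 -86.5 102.1 129.3  95.2] rect [483.3 -87.4 107.1  93.9   5.8]
```

View pics/c8.png

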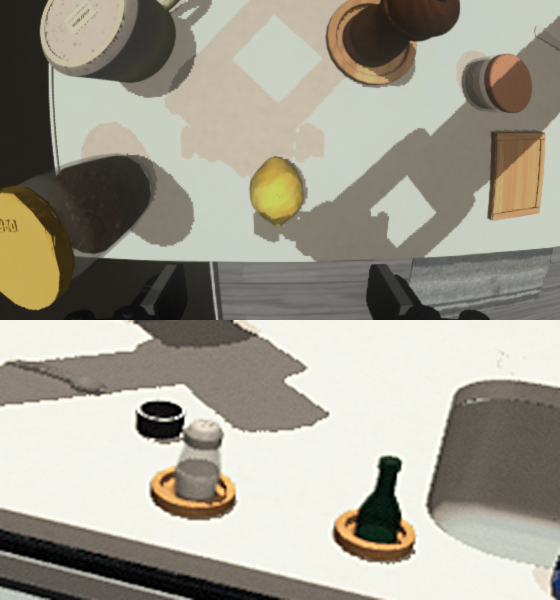

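The bottle sits upright in the small stand. The lemon is at (276,191), its length along world x to within about 4°.

```bash
python3 -m pendant '[[[-1,0,20],[0,0,0],1],[[0,0,35],[0,0,0],1],[[0,0,35],[0,0,0],1],[[0,0,35],[0,0,0],1],[[0,0,30],[0,0,0],1],[[0,0,15],[0,0,0],1],[[0,0,7],[0,0,0],1],[[0,0,2],[0,0,0],1],[[0,0,0],[0,0,0],1],[[0,0,0],[0,0,0],1]]' 25 && python3 -m pendant '[[[0,0,0],[0,0,0],0.7],[[0,0,0],[0,0,0],0.4],[[0,0,0],[0,0,0],0.4],[[0,0,0],[0,0,0],0.4],[[0,0,0],[0,0,0],0.4],[[0,0,0],[0,0,0],0.4]]'
```

```text
t: 22.28
tool_pos: [0.5056, -0.3882, 0.0139]
tool_rot: [0.007, 3.139, -0.004]
contact_force: [-0.5, 0.0, 1.5]
opening: 0.0857
grip_force: 0.0
t: 22.78
tool_pos: [0.5049, -0.3879, 0.0131]
tool_rot: [0.007, 3.14, -0.002]
contact_force: [-0.7, 2.1, 5.6]
opening: 0.0507
grip_force: 25.7
```

```bash
python3 -m pendant '[[[0,0,-8],[0,0,0],0.4],[[0,0,-20],[0,0,0],0.4],[[0,0,-30],[0,0,0],0.4],[[0,0,-30],[0,0,0],0.4],[[0,8,-12],[0,0,0],0.4],[[2,20,0],[0,0,0],0.4],[[3,30,0],[0,0,0],0.4],[[3,35,0],[0,0,0],0.4],[[3,36,0],[0,0,0],0.4],[[3,36,0],[0,0,0],0.4],[[3,36,0],[0,0,0],0.4],[[3,36,0],[0,0,0],0.4]]' && python3 -m pendant '[[[0,32,0],[0,0,0],0.4],[[0,22,0],[0,0,0],0.4],[[0,12,0],[0,0,0],0.4],[[0,3,0],[0,0,0],0.4],[[0,0,0],[0,0,-0.055],0.4],[[0,0,0],[0,0,-0.05],0.4],[[0,0,0],[0,0,0],0.4],[[0,0,0],[0,0,0],0.4],[[0,0,0],[0,0,0],0.4]]'
python3 - <<'E'
from w import *
m,im=snap("wrist","w9.png");o=get_obs();print(o["tool_pos"],o["tool_rot"])
E
```

```text
t: 23.78
tool_pos: [0.4841, -0.1478, 0.1105]
tool_rot: [-0.008, -3.141, -0.001]
contact_force: [0.1, -0.3, -0.7]
opening: 0.0509
grip_force: 26.4
t: 24.53
tool_pos: [0.4855, -0.0818, 0.1112]
tool_rot: [0.154, -3.138, 0.0]
contact_force: [-0.2, -0.3, -0.9]
opening: 0.0506
grip_force: 26.4
[ 0.48552355 -0.08165483  0.11119431] [ 1.54916245e-01 -3.13756628e+00  1.47513897e-04]
```

View pics/w9.png

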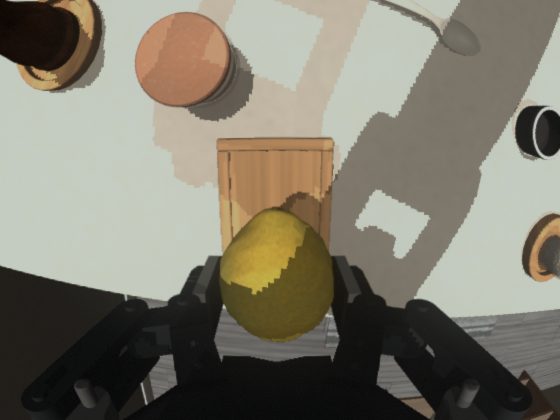

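The tray is square to the tool, spanning columns 218 to 332 with its near edge at row 138. The lemon is centred at about column 276.

Run:
```python
from w import *
from scipy.spatial.transform import Rotation as R
m=optics.camera_model("wrist");o=get_obs();Rt=R.from_rotvec(o["tool_rot"]).as_matrix()
im=cv2.imread("pics/w9.png")
def tl(u,v,z): return (Rt.T@(np.r_[hit(m,u,v,z,True),z]-o["tool_pos"]))[:2]*1000
print("near outer L/R",tl(218,139,.012),tl(332.5,139,.012),"left side",tl(219,220,.012),"right",tl(333,190,.012))
h=cv2.cvtColor(im,cv2.COLOR_BGR2HSV).astype(int)
y=(h[...,0]>=20)&(h[...,0]<36)&(h[...,1]>110)&(h[...,2]>60);y[:200]=0
print("lemon: near end, far end, sides",tl(277,208,.12),tl(277,341,.13),tl(221,280,.127),tl(333,280,.127))
```

```text
near outer L/R [ 55.67778719 -43.48194235] [55.70651365 41.91956262] left side [ -8.15840948 -45.38859575] right [16.38774919 43.7789735 ]
lemon: near end, far end, sides [35.11146447  0.25013832] [-29.22304298   0.33637424] [  3.51076334 -24.80391001] [ 3.51586731 25.39578701]
```

```bash
python3 -m pendant '[[[-0.5,-0.8,12],[0,0,0],0.4],[[0,0,25],[0,0,0],0.4],[[0,0,28],[0,0,0],0.4],[[0,0,14],[0,0,0],0.4],[[0,0,6],[0,0,0],0.4],[[0,0,3],[0,0,0],0.4],[[0,0,1.5],[0,0,0],0.4],[[0,0,1],[0,0,0],0.4],[[0,0,0],[0,0,0],0.4],[[0,0,0],[0,0,0],0.4]]'
```

```text
t: 25.42
tool_pos: [0.4865, -0.0819, 0.0223]
tool_rot: [0.157, -3.137, -0.0]
contact_force: [-4.8, 1.5, 7.6]
opening: 0.0501
grip_force: 26.9
```

Run:
```python
from w import *
m,im=snap("wrist","w10.png");_,s=snap("side","s10.png")
cv2.imwrite("pics/c10.png",np.vstack([im[100:400],cv2.resize(s[170:270,160:340],(560,300),interpolation=cv2.INTER_CUBIC)]))
```

```text
(no output)
```

View pics/c10.png

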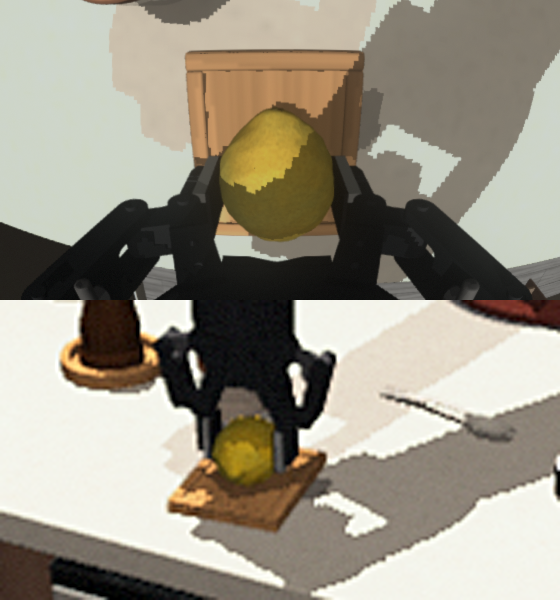

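Run:
```python
from w import *
from scipy.spatial.transform import Rotation as R
m=optics.camera_model("wrist");o=get_obs();Rt=R.from_rotvec(o["tool_rot"]).as_matrix();print(o["tool_pos"],o["contact_force"])
def tl(u,v,z): return ((Rt.T@(np.r_[hit(m,u,v,z,True),z]-o["tool_pos"]))[:2]*1000).round(1)
print("tray near outer",tl(275,151,.012),"near inner",tl(275,170,.012),"far outer top",tl(225,335,.012),"far inner?",tl(225,320,.012), "L/R",tl(187,151,.012),tl(364,151,.012))
print("lemon near",tl(277,208,.03),"far",tl(277,341,.04))
```

```text
[ 0.48647757 -0.08186208  0.02226732] [-5.24718126  1.22392832  7.12029375]
tray near outer [57.2 -0.7] near inner [48.1 -0.7] far outer top [-50.1 -30.6] far inner? [-38.6 -29.7] L/R [ 57.9 -43. ] [57.9 42.1]
lemon near [34.8  0.2] far [-30.2   0.3]
```

```bash
python3 -m pendant '[[[0,0,-0.8],[0,0,0],0.4],[[0,0,-0.7],[0,0,0],0.4],[[0,0,0],[0,0,0],0.4],[[0,0,0],[0,0,0],0.4]]'; python3 -m pendant '[[[0,0,0],[0,0,0],0.62],[[0,0,0],[0,0,0],0.66],[[0,0,0],[0,0,0],0.72],[[0,0,0],[0,0,0],0.8],[[0,0,0],[0,0,0],0.9],[[0,0,0],[0,0,0],1],[[0,0,0],[0,0,0],1],[[0,0,-20],[0,0,0],1],[[0,0,-35],[0,0,0],1],[[0,0,-35],[0,0,0],1],[[0,0,-35],[0,0,0],1],[[0,0,-30],[0,0,0],1]]'; python3 -m pendant '[[[10,0,-20],[0,0,0],1],[[20,0,-10],[0,0,0],1],[[20,0,0],[0,0,0],1],[[10,0,0],[0,0,0],1],[[0,0,0],[0,0,0],1],[[0,0,0],[0,0,0],1],[[0,0,0],[0,0,0],1]]'
python3 - <<'E'
from w import *
m,im=snap("wrist","w11.png");_,s=snap("side","s11.png");o=get_obs();print(o["tool_pos"])
h=cv2.cvtColor(im,cv2.COLOR_BGR2HSV).astype(int)
y=(h[...,0]>=20)&(h[...,0]<36)&(h[...,1]>110)&(h[...,2]>60)
for l,_,c in blobs(y,800): cn,pl=meas(m,l,.03); print(c,cv2.fitEllipse(pl))
cv2.imwrite("pics/c11.png",np.vstack([im[60:330],cv2.resize(s[150:310,90:480],(780,320),interpolation=cv2.INTER_CUBIC)[:,:560]]))
cv2.imwrite("pics/c11.png",np.vstack([cv2.resize(im[60:330],(560,270)),cv2.resize(s[165:310,100:460],(560,226),interpolation=cv2.INTER_CUBIC)]))
E
```

```text
t: 25.85
tool_pos: [0.4864, -0.082, 0.0225]
tool_rot: [-0.157, 3.137, -0.0]
contact_force: [-0.3, -1.0, -0.9]
opening: 0.0506
grip_force: 26.5
t: 26.85
tool_pos: [0.4864, -0.0819, 0.1799]
tool_rot: [-0.158, 3.136, -0.001]
contact_force: [0.9, -0.2, -0.4]
opening: 0.0855
grip_force: 0.0
t: 27.43
tool_pos: [0.4268, -0.0878, 0.2072]
tool_rot: [-0.158, 3.137, 0.0]
contact_force: [-0.6, 0.4, 0.1]
opening: 0.0852
grip_force: 0.0
[ 0.42685272 -0.0877357   0.20708001]
[276.72150201 241.35046938] ((487.17303466796875, -81.10553741455078), (50.81644821166992, 67.84546661376953), 97.14354705810547)
```

View pics/c11.png

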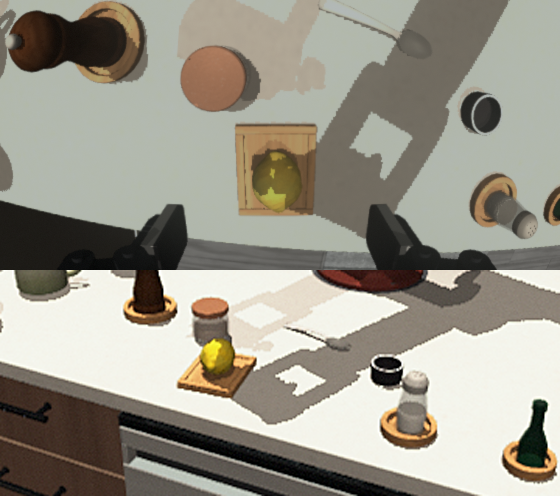

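The lemon is in the tray along its length, and the other three are upright in their stands. I'll check the lemon's height and centring numerically, and that the pot and jar have not moved.

Run:
```python
from w import *
m=optics.camera_model("wrist"); s=optics.camera_model("side"); t=optics.camera_model("top")
im=cv2.imread("pics/w11.png"); si=cv2.imread("pics/s11.png"); _,ti=snap("top","t11.png"); t0=cv2.imread("pics/top0.png"); s0=cv2.imread("pics/side0.png")
yl=lambda i:(lambda h:(h[...,0]>=22)&(h[...,0]<36)&(h[...,1]>110)&(h[...,2]>50))(cv2.cvtColor(i,cv2.COLOR_BGR2HSV).astype(int))
def cen(i,x0,x1,y0,y1,f=yl):
    k=f(i); z=np.zeros_like(k); z[y0:y1,x0:x1]=k[y0:y1,x0:x1]; b=max(blobs(z,10),key=lambda b:b[1][4]); return b
pts={"w":cen(im,200,340,150,300),"s":cen(si,180,290,180,240),"t":cen(ti,280,330,170,230)}
R={"w":ray(m,*cv2.minEnclosingCircle(np.argwhere(pts["w"][0])[:,::-1].astype(np.float32))[0],True)}
for k,mm in (("s",s),("t",t)): R[k]=ray(mm,*(pts[k][1][:2]+(pts[k][1][2:4]-1)/2))
R["w"]=ray(m,*(pts["w"][1][:2]+(pts["w"][1][2:4]-1)/2),True)
for a,b in (("w","s"),("t","s")):
    (o1,d1),(o2,d2)=R[a],R[b]; k=np.linalg.lstsq(np.c_[d1,-d2],o2-o1,rcond=None)[0]; print(a,b,((o1+k[0]*d1+o2+k[1]*d2)/2).round(4),"gap",np.linalg.norm(o1+k[0]*d1-o2-k[1]*d2).round(4))
cn,pl=meas(m,cen(im,220,330,150,300,lambda i:wood(i)|yl(i))[0],.012); print("tray w11",np.round(pl.min(0)),np.round(pl.max(0)),cv2.minAreaRect(pl))
print("side blobs size",pts["s"][1],pts["t"][1])
wd=lambda i:wood(i)
for nm,a,b,box in (("jar side",s0,si,(220,250,175,197)),("jar top",t0,ti,(312,342,215,240))): print(nm,cen(a,*box,wd)[2],cen(b,*box,wd)[2])
dk=lambda i:i.max(2)<60
for nm,a,b,box in (("pot side",s0,si,(336,362,224,245)),("pot top",t0,ti,(220,240,222,242))): print(nm,cen(a,*box,dk)[2],cen(b,*box,dk)[2])
cv2.imwrite("pics/c12.png",np.hstack([cv2.resize(im[170:290,220:335],(400,417),interpolation=cv2.INTER_CUBIC),cv2.resize(si[190:250,205:263],(400,417),interpolation=cv2.INTER_CUBIC)]))
```

```text
w s [ 0.4842 -0.0815  0.0328] gap 0.0
t s [ 0.4658 -0.0848  0.021 ] gap 0.0123
tray w11 [ 425. -130.] [540. -35.] ((482.1385498046875, -82.83615112304688), (107.11524963378906, 86.46244049072266), 5.798305988311768)
side blobs size [229 209  22  23 394] [298 204   9   5  22]
jar side [234.62549801 188.98007968] [234.54581673 188.97211155]
jar top [326.73476703 228.75268817] [332.33802817 230.85915493]
pot side [347.98765432 233.57407407] [347.92638037 233.52760736]
pot top [229.05042017 231.2605042 ] [229.15789474 231.27192982]
```

View pics/c12.png

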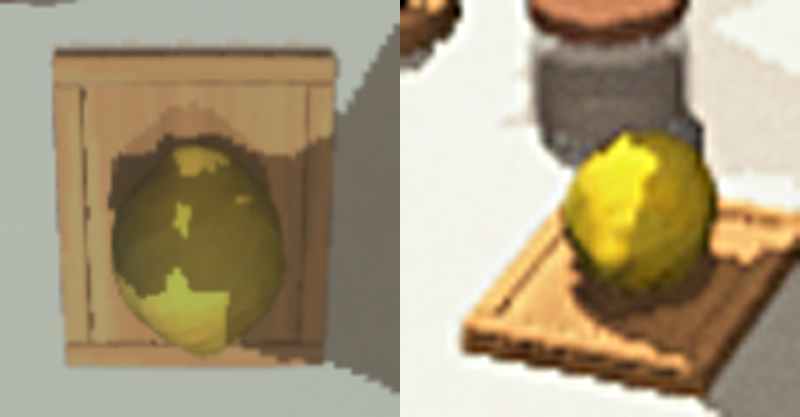

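Run:
```python
from w import *
s=optics.camera_model("side"); m=optics.camera_model("wrist")
c=np.array([.4825,-.0825]);a=np.deg2rad(6);u=np.array([np.cos(a),np.sin(a)]);v=np.array([-u[1],u[0]])
f=lambda p:((p-[205,190])*[400/58,417/60]).round(0)
for i,j in ((54,44),(54,-44),(-54,-44),(-54,44)): print("corner",f(proj(s,[*(c+u*i*1e-3+v*j*1e-3),.012])))
print("lemon exp",f(proj(s,[*c,.0295])),proj(s,[*c,.0295]).round(1),"side y-extent of sphere",)
for x in (-9,0,9): print(x,f(proj(s,[*(c+u*x*1e-3),.0295])))
si=cv2.imread("pics/s11.png");h=cv2.cvtColor(si,cv2.COLOR_BGR2HSV).astype(int)
k=(h[...,0]>=20)&(h[...,0]<38)&(h[...,1]>150);k[:, :215]=0;k[:,262:]=0;k[:200]=0;k[245:]=0
for b in blobs(k,30): print(b[1],f(b[2]))
```

```text
corner [302. 362.]
corner [ 58. 315.]
corner [183. 163.]
corner [411. 203.]
lemon exp [238. 214.] [239.5 220.8] side y-extent of sphere
-9 [248. 201.]
0 [238. 214.]
9 [228. 227.]
[229 209  22  23 401] [238. 209.]
```

```bash
python3 -c "
from station import ctrl
print(ctrl.finish_job())"
```

```text
the job is handed in; nothing more can be done
None
```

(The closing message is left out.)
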